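Pin the clamshell board-test jig shut and keep it pressed

ROBOT

A 6-joint arm with a two-finger parallel gripper is mounted at the origin on a cart in front of the work surface, level with it; the furniture and walls round the work are solid. World frame = base frame: x ahead of the robot, y to its left, z up, the work surface at z = 0. Lengths are in m, angles in rad, forces in N, time in s.
With the tool pointing down it reaches from about 0.425 to 1.125 m from the base axis. Payload 14.9 kg.
Tool frame: the origin (TCP) lies at the very end of the fingers, on their centre line; the grasp point (between the pads) lies 19 mm behind it (env.grip_depth is the distance from the TCP to the grasp point, in m); z points along the fingers, y is the direction in which the jaws open and shut (so a half turn about z gives the same grasp; the last joint's range is limited). The gripper opens to 91 mm and grips with 3 to 60 N. Pads are 32 mm wide; open, the fingers measure 118 mm over their backs; the gripper's body (76 mm by 178 mm) begins 60 mm behind the grasp point.
Start: joints at [1.316, 0.379, 1.734, -0, 1.028, -0.033], TCP at [0.154, 0.683, 0.214] pointing down, gripper open.
Joint ranges: [-2.77, 2.77], [-0.74, 2.19], [0, 2.66], [-1.06, 4.2], [0.31, 2.87], [-3.08, 3.08]. Speed limits (rad/s): [1.89, 1.89, 2.39, 3.14, 3.14, 3.14].

INTERFACE

Orientations are given as a unit quaternion [w, x, y, z].
In Python, from bench import env gives the robot as it stands. The module is installed in compiled form; this text tells all that it offers.
- The arm moves only by the tool apply_moves, never from a script. Its argument "targets" is a list of rows, each a list of 5 numbers: the shift along the tool's x, y, z in m, then the turn about the tool's z in rad, then the opening, from 0 (shut) to 1 (fully open). A call has 1 to 8 rows; each row shifts and turns the pose as measured when the row begins, along the tool's axes as they then stand; what a row does not reach is not made up. A row lasts 1/10 s, in which the tool goes at most 50 mm and 8.59 degrees, less where a joint would pass 70% of its speed; a pose out of reach is approached as far as the arm can. A call is refused whole if a number of a shift passes 0.05 or a number of a turn 0.15, either way. A call with a gripper value outside its range is refused whole. The fingers move at their own pace and stop on an object; "squeeze" is the grip in N (left out, the last holds). Time passes only in rows, so rows that do not move let the fingers close. It gives the time, the measured TCP pose, the force and the opening at its end, in the units of the state.
- env.state(): the state, without advancing time (a new reading comes with each control period).
- env.grab_frame(name): name is "scene" or "top" or "wrist"; returns the picture (400x640x3 uint8, red, green, blue); there is no depth.
- env.camera_model(name): a dict with "vertical_fov" (degrees; the focal length in pixels is half the picture's height over the tangent of half this angle, whatever the lens; pixels are square), "cx", "cy" (the principal point, pixels), "world_to_cam" (4x4, takes a point from world to camera coordinates). Camera axes: x right, y up, looking along -z (the intrinsics and any distortion apply to the point x, -y, -z); pixel columns grow to the right and rows downward; lengths in m; the calibration is good to about 2 mm. A picture is of the moment at which its call begins: read the wrist's pose just before it. camera_model takes no time and is no camera call; for the wrist camera it gives the pose at the moment of the call.
- env.job_done(): hands the job in, once; it reports no verdict.
The state is a dict: "t": time; "q": joint angles; "qvel": joint speeds; "joint_torque": joint torques, N m; "position": TCP position; "orientation": TCP orientation; "wrist_force": force on the tool from outside, world axes, zero at the start; "ft_torque": the same for the moment, N m; "width": opening from 0.0 (shut) to 1.0 (fully open).
Only numpy, scipy, OpenCV 4.12 (cv2) and the standard library are available. Lean on these libraries where they do the work, as an engineer would, in place of code of your own. Each camera call takes 0.05 s, during which the arm holds its last target.

TASK

Swing the open lid of the clamshell jig down over its circuit board, then take the knobbed pin from its holder block and push it through the hole in the lid into the hole in the base, leaving the things round about where they are. Sprung plungers hold the lid slightly ajar: push the pin home until the lid is fully shut, and finish holding it so, with the gripper still on the knob and pressing down.

Things in the scene. Friction and masses are not known exactly. Their poses are not given: they have to be found in the camera images.
- jig: Aluminium clamshell jig fixed on the worktop, 160 (x) x 110 mm (y), base top 40 mm high, a green circuit board in its pocket. Origin: centre of its underside; -x is its front (pin side), +x its back (hinge). Its lid is a frame with a clear window. Two sprung plungers (jig x -50, y +/-40 mm) stand 7 mm out of the base top and lift the lid.
- lid (a joint): Lid angle, rad: 0 shut (level, hard stop), 1.57 upright, at most 1.6. Friction keeps the lid where it is left (1.5 to 3 N at its front bar moves it). It meets the plungers at 0.05 (pin hole 6 mm too high) and springs back to that when let go. At the pin hole, pressing it fully shut takes about 9 N, keeping it shut about 6 N.
- lid_hinge (a point): Middle of the hinge axis (along the jig's y), at jig x +70 mm, 46 mm above the worktop, at mid-thickness of the lid. At angle q the lid runs from here along (-cos q, 0, sin q) of the jig; its outer face looks along (sin q, 0, cos q). Lid 104 mm wide, 10 mm thick, 137 mm long plus a 7 mm lip; a solid front bar from 103 to 137 mm can be pushed on.
- lid_hole (a point): Centre of the mouth of the lid's pin hole, on the lid's outer (top) face, in its front bar, 120 mm from the hinge axis; turns with the lid. Hole 15 mm wide, through the 10 mm of the lid. With the lid shut it is 51 mm above the worktop.
- base_hole (a point): Centre of the mouth of the base's pin hole, on the base's top face, 40 mm above the worktop, at jig x = -50 mm, y = 0. Hole 15 mm wide, vertical, 38 mm deep; straight below the lid's hole when the lid is down.
- holder: Aluminium block 56 x 56 x 44 mm with one vertical hole 15 mm wide in the middle, fixed to the worktop left or right of the jig; the pin stands in it at the start. Origin: centre of its underside.
- pin_knob (a point): Centre of the black knob (22 mm diameter, 40 mm tall) of the loose 0.1 kg pin; z points up the pin. Below the knob: a steel flange 30 mm wide, 5 mm thick, then a shank 12 mm in diameter, 40 mm long, with tapered foot. This point is 69 mm above the worktop with the pin in the holder (flange on the block), 76 mm with the pin home and the lid shut (flange on the lid).
- pin_tip (a point): Lower end of the pin, on its axis, 65 mm below the centre of the knob. Fully home with the lid shut it is 29 mm below the mouth of the base's hole.
- screw_tin: Bystander: round open tin of screws, 71 mm wide, 40 mm tall, on the other side of the jig from the holder. Origin: centre of its underside.
- sleeve: Bystander: white twin sleeve, 74 x 92 x 36 mm, behind and right of the jig. Origin: centre of its underside.
- funnel: Bystander: white conical housing like a cup, 93 x 99 mm, 124 mm tall, behind and left of the jig. Origin: centre of its underside.

How it is judged:
By the outcome, as a careful person would: the job done as asked, in the order asked, and still so for the second after the job is handed in, while the arm keeps its last pose, push and grip.
It also fails if it takes over 53 s, if anything falls off the work surface, if the arm or the gripper's body presses on something with over 40 N, if the wrist force passes 120 N, or if a joint passes its speed limit or range.

## Working session

There is one attempt and no reset: what is moved stays moved. The work goes in short steps, Python scripts to look and compute and a tool call to move; the robot and the scene stay as the last step left them, time stands still between calls to the robot, and variables do not carry over. Pictures are saved under pics/ and viewed, and the job is handed in when it is done.

Besides the shell and the picture viewer there is one more tool, called after "Call:" as name(argument=value, ...), one argument or row to a line, values as JSON. apply_moves: Moves the arm, as the interface text tells. Its arguments: {"type":"object","properties":{"targets":{"type":"array"},"squeeze":{"type":"number"}},"required":["targets"]}

```bash
mkdir -p pics; python3 - <<'E'
from bench import env
import cv2
for n in ("scene","top","wrist"):
    m=env.camera_model(n); print(n,{k:(v if k!='world_to_cam' else [[round(float(a),4) for a in r] for r in v]) for k,v in m.items()})
    cv2.imwrite(f"pics/{n}0.png",env.grab_frame(n)[:,:,::-1])
print(env.state(), env.grip_depth)
E
```

```text
scene {'vertical_fov': 55.14580490284707, 'cx': 319.14218553129297, 'cy': 196.09181122155587, 'world_to_cam': [[0.7878, -0.6159, -0.0037, -0.4689], [0.4827, 0.6137, 0.6248, -0.3171], [-0.3825, -0.4941, 0.7807, -0.7507], [0.0, 0.0, 0.0, 1.0]]}
top {'vertical_fov': 49.13126117450572, 'cx': 319.4305510512647, 'cy': 192.95418669033353, 'world_to_cam': [[-0.0186, -0.9998, 0.0079, -0.0097], [0.9916, -0.0175, 0.1285, -0.5839], [-0.1283, 0.0103, 0.9917, -1.0479], [0.0, 0.0, 0.0, 1.0]]}
wrist {'vertical_fov': 67.16524271025064, 'cx': 316.66531132818807, 'cy': 198.51863294003866, 'world_to_cam': [[0.2208, 0.9753, -0.0012, -0.6996], [-0.9467, 0.214, -0.241, 0.0276], [-0.2347, 0.0543, 0.9705, -0.3886], [0.0, 0.0, 0.0, 1.0]]}
{'t': 0.15, 'q': array([ 1.31567503e+00,  3.79295762e-01,  1.73459770e+00,  9.48554109e-07,
        1.02854503e+00, -3.32770609e-02]), 'qvel': array([ 2.36928765e-04, -8.49405362e-04, -2.58536790e-03,  1.42002863e-03,
        7.95363651e-05,  1.18984885e-03]), 'joint_torque': array([ 1.20380719e-04, -7.64107418e+01, -4.34658515e+01,  6.50928612e-02,
        4.08838049e-02, -1.31410520e-04]), 'position': array([0.15393792, 0.68257125, 0.21345782]), 'orientation': array([-6.11751824e-05,  1.10695034e-01,  9.93854331e-01, -4.18470000e-04]), 'wrist_force': array([-0.40130032, -0.29941463, -0.42568396]), 'ft_torque': array([ 0.02445923, -0.01313601,  0.03231104]), 'width': 0.999004123994116} 0.0188
```

View pics/scene0.png

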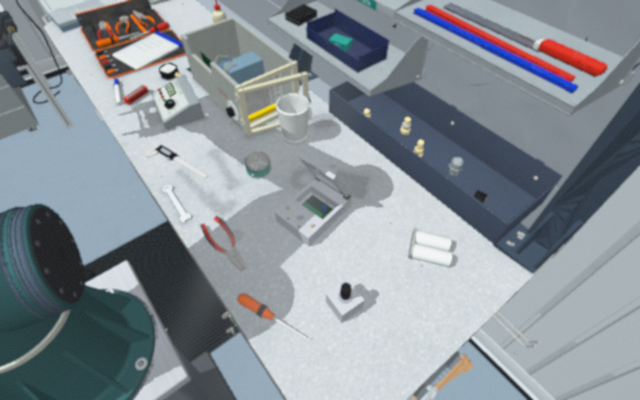

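View pics/top0.png

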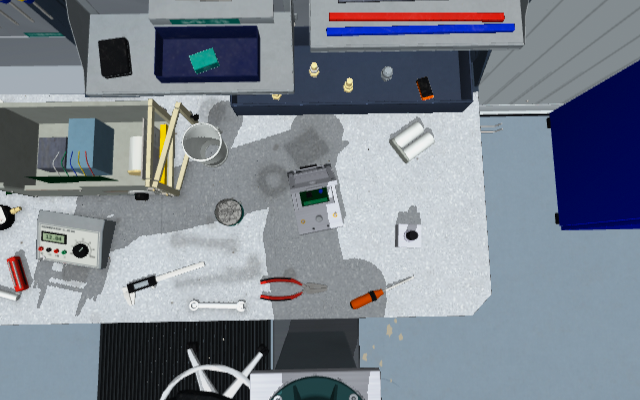

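View pics/wrist0.png

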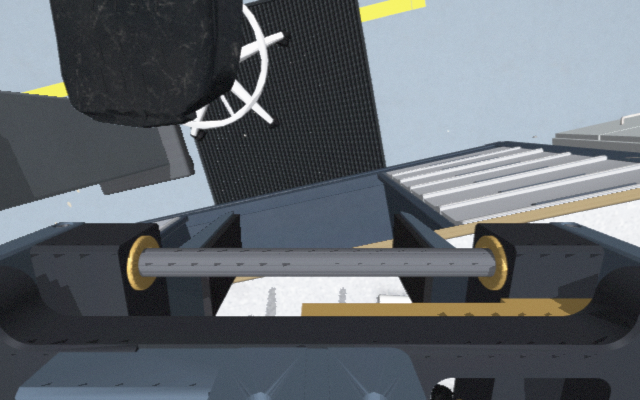

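The top view shows the jig at about (315,205), the holder and pin at (410,235), the tin at (229,211) and the sleeve at (412,141). The funnel is at (203,143). I'll enlarge these.

```bash
python3 - <<'E'
import cv2
t=cv2.imread("pics/top0.png");s=cv2.imread("pics/scene0.png")
cv2.imwrite("pics/t_a.png",cv2.resize(t[155:245,270:370],None,fx=6,fy=6,interpolation=cv2.INTER_CUBIC))
cv2.imwrite("pics/t_b.png",cv2.resize(t[200:255,385:435],None,fx=10,fy=10,interpolation=cv2.INTER_CUBIC))
cv2.imwrite("pics/s_a.png",cv2.resize(s[150:250,270:370],None,fx=6,fy=6,interpolation=cv2.INTER_CUBIC))
cv2.imwrite("pics/s_b.png",cv2.resize(s[275:325,315:375],None,fx=10,fy=10,interpolation=cv2.INTER_CUBIC))
E
```

```text
(no output)
```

View pics/t_a.png

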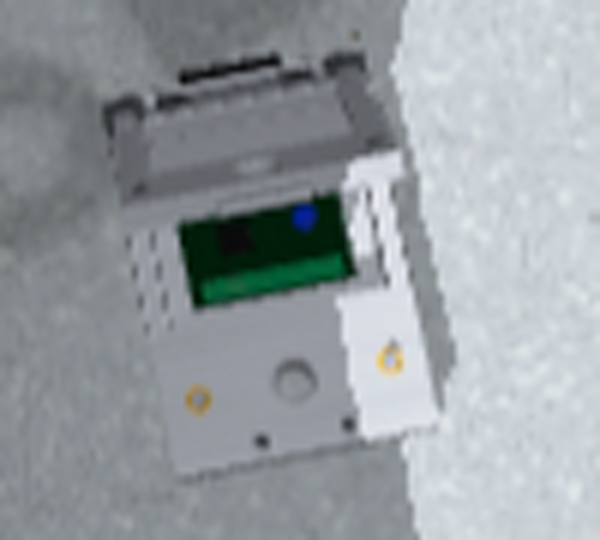

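View pics/t_b.png

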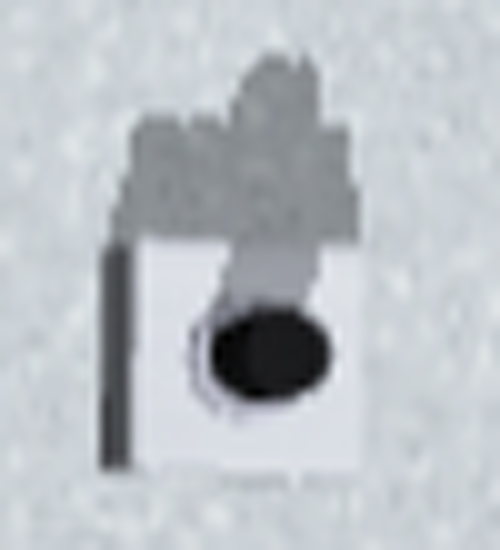

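View pics/s_a.png

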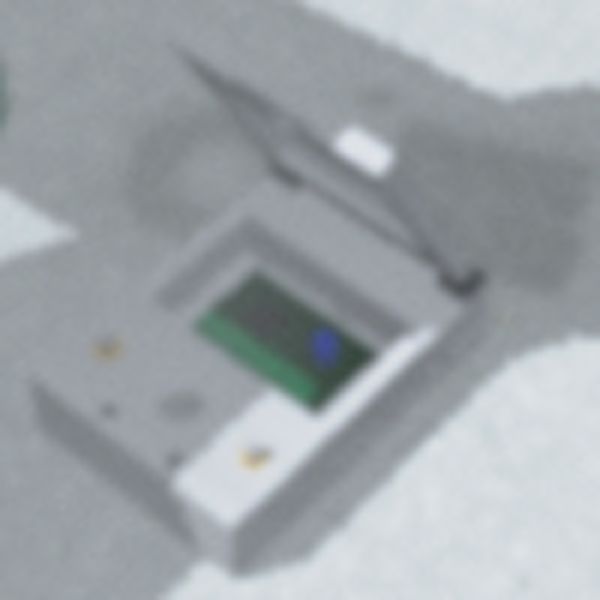

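View pics/s_b.png

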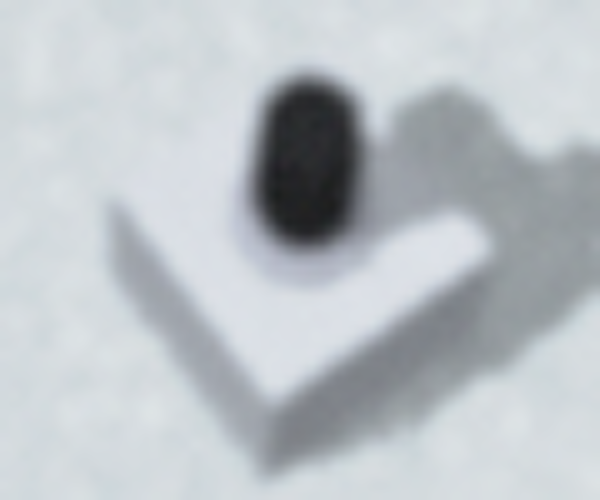

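```bash
cat > h.py <<'E'
import numpy as np
from bench import env
from scipy.optimize import least_squares
def proj(n,P,m=None):
    m=m or env.camera_model(n);P=np.atleast_2d(P)
    c=(np.c_[P,np.ones(len(P))]@np.array(m['world_to_cam']).T)[:,:3]
    f=200/np.tan(np.radians(m['vertical_fov'])/2)
    return np.c_[m['cx']+f*c[:,0]/-c[:,2], m['cy']+f*c[:,1]/c[:,2]]
def ray(n,uv,z,m=None):
    m=m or env.camera_model(n);W=np.array(m['world_to_cam']);R,t=W[:3,:3],W[:3,3]
    f=200/np.tan(np.radians(m['vertical_fov'])/2)
    d=R.T@np.array([(uv[0]-m['cx'])/f,-(uv[1]-m['cy'])/f,-1]);o=-R.T@t
    return o+d*(z-o[2])/d[2]
def J2W(p,P):
    P=np.atleast_2d(P);c,s=np.cos(p[2]),np.sin(p[2])
    return np.c_[p[0]+c*P[:,0]-s*P[:,1],p[1]+s*P[:,0]+c*P[:,1],P[:,2]]
E
python3 - <<'E'
from h import *
T=lambda x,y:(270+x/6,155+y/6); S=lambda x,y:(270+x/6,150+y/6)
jp=np.array([[-50,0,40],[-50,40,40],[-50,-40,40],[-80,55,40],[-80,-55,40]])/1e3
top=np.array([T(295,380),T(198,400),T(390,359),T(180,478),T(438,424)])
sc=np.array([S(182,404),S(107,350),S(255,458),S(38,383),S(235,528)])
mt,ms=env.camera_model('top'),env.camera_model('scene')
for use in ('t','s','ts'):
    f=lambda p:np.r_[*( [(proj('top',J2W(p,jp),mt)-top).ravel()] if 't' in use else []),*([(proj('scene',J2W(p,jp),ms)-sc).ravel()] if 's' in use else [])]
    r=least_squares(f,[0.6,0,0]);print(use,r.x.round(4),f(r.x).round(1))
print('knob top cam z.089',ray('top',(385+27,200+35.2),.089),'holder', ray('top',(385+24.8,200+35.2),.044))
print('holder corners',[ray('top',(385+a/10,200+b/10),.044).round(4) for a,b in((132,240),(365,240),(365,468),(132,468))])
print('scene knob ctr',ray('scene',(315+30.8,275+16),.069),'tip corner',ray('scene',(315+27,275+40.5),.044))
print('tin',ray('top',(229,211),.04),'sleeve',ray('top',(412,141),.036),'funnel',ray('top',(203,143),.124))
E
```

```text
t [ 0.5699 -0.0087  0.1889] [-0.1 -0.1  0.1 -0.1 -0.   0.1 -0.4  0.2  0.5 -0.1]
s [ 0.5732 -0.0089  0.1989] [ 0.1  0.   0.4  0.3  0.6  0.1 -1.3 -0.8  0.2  0.3]
ts [ 0.5716 -0.0089  0.1942] [ 0.  -0.8  0.3 -0.7  0.1 -0.7 -0.2 -0.4  0.7 -0.9 -0.6  0.4 -0.2  0.6
 -0.1  0.5 -1.9 -0.6 -0.6  0.7]
knob top cam z.089 [ 0.47365227 -0.23424321  0.089     ] holder [ 0.47503656 -0.23874792  0.044     ]
holder corners [array([ 0.5028, -0.2115,  0.044 ]), array([ 0.5018, -0.2687,  0.044 ]), array([ 0.4464, -0.266 ,  0.044 ]), array([ 0.4475, -0.2092,  0.044 ])]
scene knob ctr [ 0.47761386 -0.23700316  0.069     ] tip corner [ 0.44655768 -0.26375698  0.044     ]
tin [0.54255033 0.20293109 0.04      ] sleeve [ 0.71220579 -0.25675815  0.036     ] funnel [0.69366132 0.24759229 0.124     ]
```

```bash
python3 - <<'E'
from h import *
p=[.5716,-.0089,.193]
for q in (.8,.9,1.0,1.1,1.2,1.3,1.45):
    L=np.array([[.07-np.cos(q)*l+np.sin(q)*h,y,.046+np.sin(q)*l+np.cos(q)*h] for l,y,h in((.137,.052,0),(.137,-.052,0),(.12,0,-.005),(.12,0,.005))])
    print(q,((proj('top',J2W(p,L))-[270,155])*6).round().tolist(),((proj('scene',J2W(p,L))-[270,150])*6).round().tolist())
E
```

```text
0.8 [[146.0, 319.0], [420.0, 261.0], [279.0, 273.0], [275.0, 253.0]] [[109.0, 130.0], [320.0, 271.0], [228.0, 214.0], [241.0, 190.0]]
0.9 [[139.0, 290.0], [415.0, 231.0], [274.0, 248.0], [269.0, 226.0]] [[127.0, 98.0], [339.0, 238.0], [243.0, 186.0], [257.0, 162.0]]
1.0 [[132.0, 258.0], [410.0, 199.0], [268.0, 221.0], [264.0, 197.0]] [[146.0, 67.0], [359.0, 206.0], [260.0, 158.0], [275.0, 135.0]]
1.1 [[124.0, 224.0], [404.0, 165.0], [263.0, 192.0], [258.0, 167.0]] [[167.0, 37.0], [381.0, 174.0], [278.0, 131.0], [293.0, 109.0]]
1.2 [[117.0, 188.0], [397.0, 129.0], [257.0, 162.0], [251.0, 136.0]] [[189.0, 8.0], [404.0, 143.0], [297.0, 105.0], [313.0, 84.0]]
1.3 [[109.0, 152.0], [390.0, 92.0], [250.0, 131.0], [245.0, 104.0]] [[212.0, -18.0], [428.0, 115.0], [316.0, 80.0], [333.0, 61.0]]
1.45 [[97.0, 96.0], [379.0, 37.0], [240.0, 83.0], [234.0, 56.0]] [[247.0, -54.0], [463.0, 76.0], [347.0, 47.0], [364.0, 30.0]]
```

Top and scene views agree. The jig is near (0.5716, -0.009) with yaw 0.193, the lid angle is about 1.1 (leaning forward), and the pin is near (0.475, -0.236). I'll move towards the jig with the fingers shut.

Call:
apply_moves(
  targets=[
    [-0.033, -0.036, -0.007, 0, 0],
    [-0.033, -0.036, -0.007, 0, 0],
    [-0.033, -0.036, -0.007, 0, 0],
    [-0.033, -0.036, -0.007, 0, 0],
    [-0.033, -0.036, -0.007, 0, 0],
    [-0.033, -0.036, -0.007, 0, 0],
    [-0.033, -0.036, -0.007, 0, 0],
    [-0.033, -0.036, -0.007, 0, 0],
  ],
  squeeze=20,
)

```text
t: 0.95
position: [0.3481, 0.3393, 0.2679]
orientation: [-0.0, 0.107, 0.994, -0.002]
wrist_force: [1.0, 0.9, 0.2]
width: 0.329
```

```bash
cat >> h.py <<'E'
from scipy.spatial.transform import Rotation as Rn
def where(quiet=False):
    s=env.state();o=s['orientation'];R=Rn.from_quat([o[1],o[2],o[3],o[0]]).as_matrix()
    print('t',round(s['t'],2),'pos',s['position'].round(4),'yaw(y axis)',round(float(np.arctan2(R[1,1],R[0,1])),3),'F',s['wrist_force'].round(1),'w',round(s['width'],3),'q',s['q'].round(2),'tilt',R[:,2].round(3))
    return s,R
def to(w,yaw=None):
    s,R=where();d=R.T@(np.array(w)-s['position']);print('tool shift',d.round(4),'norm',np.linalg.norm(d).round(3))
    if yaw is not None: print('turn',round(-(yaw-float(np.arctan2(R[1,1],R[0,1]))),3))
JP=[.5716,-.0089,.193]
def jig(x,y,z): return J2W(JP,[x,y,z])[0]
E
python3 -c "
from h import *
to([.48,.12,.30],np.pi/2+.193)"
```

```text
t 0.95 pos [0.3481 0.3393 0.2679] yaw(y axis) 1.356 F [1.  0.9 0.2] w 0.329 q [ 0.73 -0.04  2.12 -0.    1.06 -0.63] tilt [-0.001 -0.003 -1.   ]
tool shift [-0.1755 -0.1863 -0.0316] norm 0.258
turn -0.407
```

Call:
apply_moves(
  targets=[
    [-0.035, -0.036, -0.006, 0, 0],
    [-0.035, -0.036, -0.006, 0, 0],
    [-0.035, -0.036, -0.006, 0, 0],
    [-0.035, -0.036, -0.006, 0, 0],
    [-0.035, -0.036, -0.006, 0, 0],
    [0, 0, 0, -0.135, 0],
    [0, 0, 0, -0.135, 0],
    [0, 0, 0, -0.135, 0],
  ],
)

```text
t: 1.75
position: [0.4801, 0.1211, 0.2997]
orientation: [0.001, -0.097, 0.995, -0.001]
wrist_force: [-0.4, 0.4, -1.2]
width: 0.008
```

```bash
python3 -c "
from h import *
to(jig(.065,0,.28),np.pi/2+.193)
for q in (1.15,1.1,1,.9,.8,.7,.6,.5,.4,.3,.2,.1,.05):
  l=.122;print(q,round(.07-l*np.cos(q)+.005*np.sin(q)+.016,4),round(.046+l*np.sin(q)+.005*np.cos(q),4))"
```

```text
t 1.75 pos [0.4801 0.1211 0.2997] yaw(y axis) 1.765 F [-0.4  0.4 -1.2] w 0.008 q [ 0.2  -0.06  2.08 -0.    1.12 -1.56] tilt [ 0.002 -0.002 -1.   ]
tool shift [-0.1296 -0.1453  0.0203] norm 0.196
turn 0.001
1.15 0.0407 0.1594
1.1 0.0351 0.157
1 0.0243 0.1514
0.9 0.0141 0.1447
0.8 0.0046 0.137
0.7 -0.0041 0.1284
0.6 -0.0119 0.119
0.5 -0.0187 0.1089
0.4 -0.0244 0.0981
0.3 -0.0291 0.0868
0.2 -0.0326 0.0751
0.1 -0.0349 0.0632
0.05 -0.0356 0.0571
```

Call:
apply_moves(
  targets=[
    [-0.032, -0.036, 0, 0, 0],
    [-0.032, -0.036, 0, 0, 0],
    [-0.032, -0.036, 0, 0, 0],
    [-0.032, -0.036, 0, 0, 0],
  ],
)

```text
t: 2.15
position: [0.6355, 0.0035, 0.3003]
orientation: [0.001, -0.102, 0.995, -0.001]
wrist_force: [-0.4, 1.0, 0.6]
width: 0.009
```

```bash
python3 -c "
from h import *
import cv2
to(jig(.065,0,.16))
cv2.imwrite('pics/s1.png',cv2.resize(env.grab_frame('scene')[100:260,230:430,::-1],None,fx=4,fy=3.7))"
```

```text
t 2.15 pos [0.6355 0.0035 0.3003] yaw(y axis) 1.775 F [-0.4  1.   0.6] w 0.009 q [-0.03  0.19  1.81 -0.    1.14 -1.81] tilt [ 0.002 -0.002 -1.   ]
tool shift [0.0003 0.0004 0.1403] norm 0.14
```

View pics/s1.png

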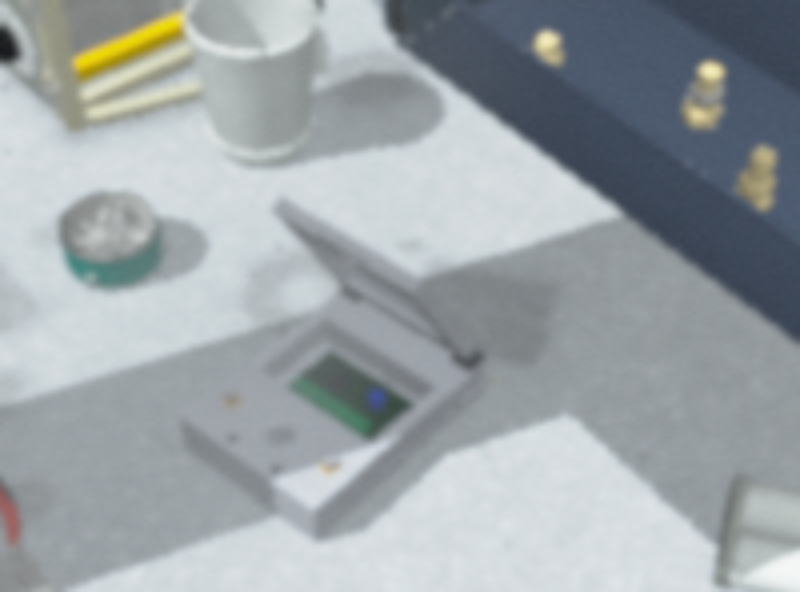

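```bash
python3 -c "
from h import *
import cv2
s,R=where()
print(proj('scene',s['position']),proj('top',s['position']))
cv2.imwrite('pics/s2.png',env.grab_frame('scene')[:,:,::-1]);cv2.imwrite('pics/t2.png',env.grab_frame('top')[:,:,::-1])"
```

```text
t 2.2 pos [ 0.64   -0.      0.3002] yaw(y axis) 1.774 F [-4.3 -4.2 -1.5] w 0.006 q [-0.04  0.2   1.81 -0.    1.14 -1.81] tilt [ 0.004 -0.003 -1.   ]
[[336.33546601 105.86969485]] [[309.35920225 146.07895193]]
```

View pics/s2.png

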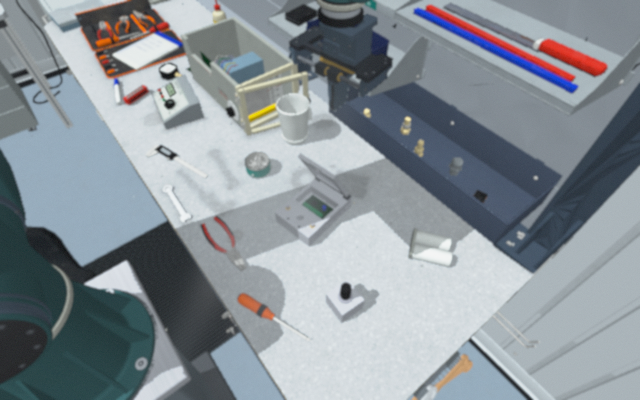

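View pics/t2.png

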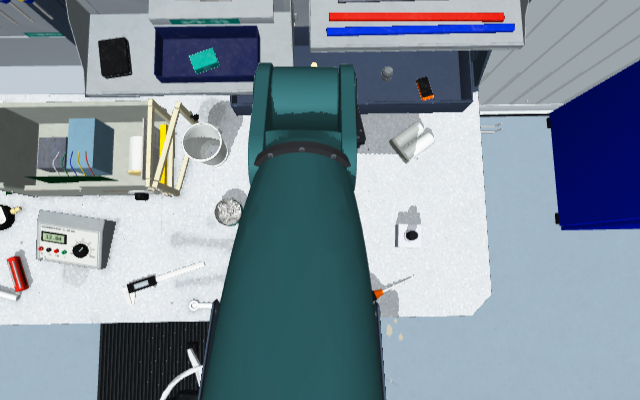

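The scene view shows the gripper above and behind the lid, with its tips near (336,100), clear of everything. I'll descend behind the lid.

Call:
apply_moves(
  targets=[
    [0, 0, 0.046, 0, 0],
    [0, 0, 0.046, 0, 0],
    [0, 0, 0.046, 0, 0],
    [0, 0, 0, 0, 0],
  ],
)

```text
t: 2.7
position: [0.6345, 0.0046, 0.1594]
orientation: [0.002, -0.101, 0.995, -0.001]
wrist_force: [-1.1, 0.4, -0.1]
width: 0.007
```

```bash
python3 -c "
from h import *
import cv2
to(jig(.0351,0,.157),np.pi/2+.193)
cv2.imwrite('pics/s3.png',cv2.resize(env.grab_frame('scene')[100:260,230:430,::-1],None,fx=4,fy=3.7))"
```

```text
t 2.7 pos [0.6345 0.0046 0.1594] yaw(y axis) 1.773 F [-1.1  0.4 -0.1] w 0.007 q [-0.03  0.34  1.9  -0.    0.9  -1.8 ] tilt [ 0.004 -0.001 -1.   ]
tool shift [ 0.0292 -0.0009  0.0023] norm 0.029
turn 0.01
```

View pics/s3.png

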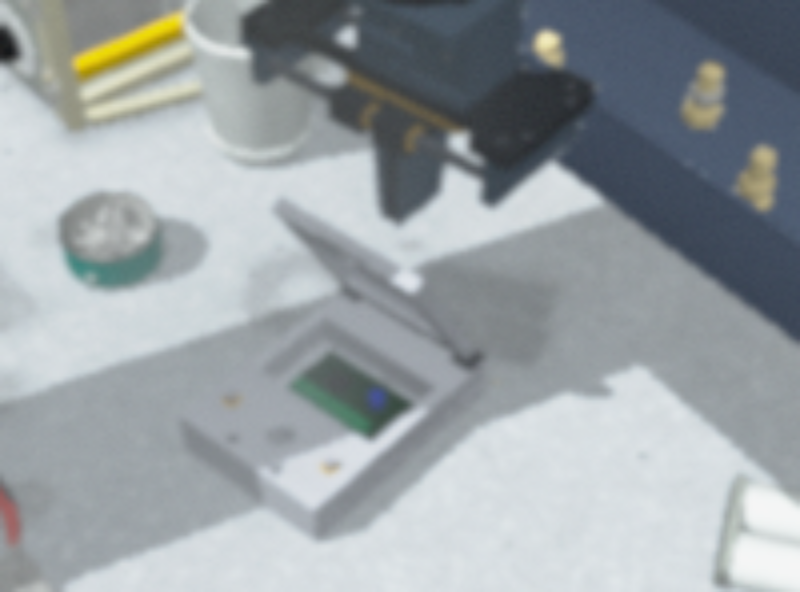

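Call:
apply_moves(
  targets=[
    [0.012, 0, 0, 0, 0],
    [0.012, 0, 0, 0, 0],
    [0.008, 0, 0.003, 0, 0],
    [0.0108, 0, 0.0056, 0, 0],
    [0.0102, 0, 0.0067, 0, 0],
  ],
)

```text
t: 3.25
position: [0.5851, -0.0061, 0.1561]
orientation: [0.01, -0.102, 0.995, -0.002]
wrist_force: [0.4, 0.4, -0.4]
width: 0.005
```

```bash
python3 -c "
from h import *
import cv2
to(jig(.0046,0,.137),np.pi/2+.193)
cv2.imwrite('pics/s4.png',cv2.resize(env.grab_frame('scene')[100:260,230:430,::-1],None,fx=4,fy=3.7))"
```

```text
t 3.25 pos [ 0.5851 -0.0061  0.1561] yaw(y axis) 1.775 F [ 0.4  0.4 -0.4] w 0.005 q [-0.05  0.27  2.01 -0.    0.84 -1.82] tilt [ 0.021 -0.002 -1.   ]
tool shift [0.0096 0.     0.0189] norm 0.021
turn 0.011
```

View pics/s4.png

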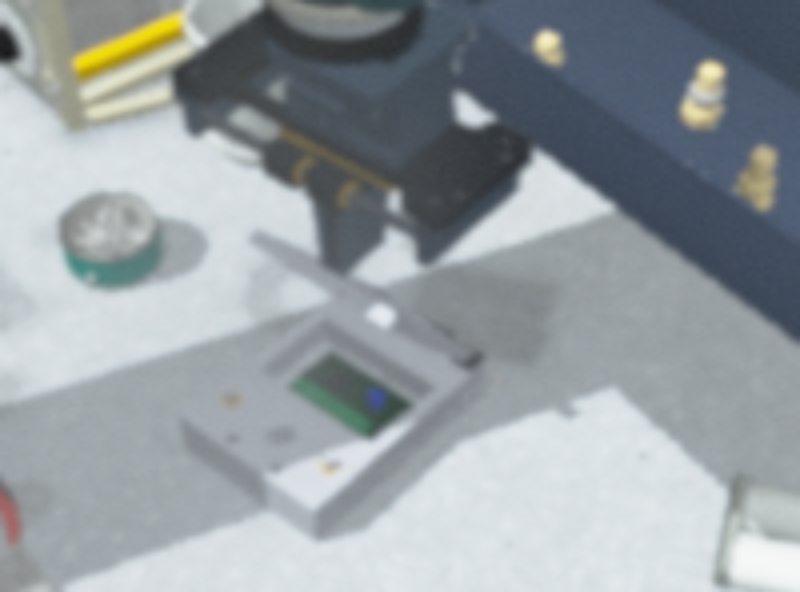

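The lid is moving down: its front-left corner went from (280,200) to (255,235). I'll continue along the arc.

Call:
apply_moves(
  targets=[
    [0, 0, 0.008, 0, 0],
    [0.003, 0, 0.012, 0, 0],
    [0.007, 0, 0.01, 0, 0],
    [0.0087, 0, 0.01, 0, 0],
    [0.0078, 0, 0.01, 0, 0],
  ],
)

```text
t: 3.8
position: [0.5568, -0.0122, 0.1002]
orientation: [0.009, -0.102, 0.995, -0.002]
wrist_force: [0.3, 0.8, 0.2]
width: 0.005
```

```bash
python3 -c "
from h import *
import cv2
to(jig(-.0187,0,.1089),np.pi/2+.193)
cv2.imwrite('pics/s5.png',cv2.resize(env.grab_frame('scene')[100:260,230:430,::-1],None,fx=4,fy=3.7))"
```

```text
t 3.8 pos [ 0.5568 -0.0122  0.1002] yaw(y axis) 1.774 F [0.3 0.8 0.2] w 0.005 q [-0.06  0.32  2.08 -0.    0.73 -1.84] tilt [ 0.019 -0.002 -1.   ]
tool shift [ 0.0034  0.0004 -0.0087] norm 0.009
turn 0.011
```

View pics/s5.png

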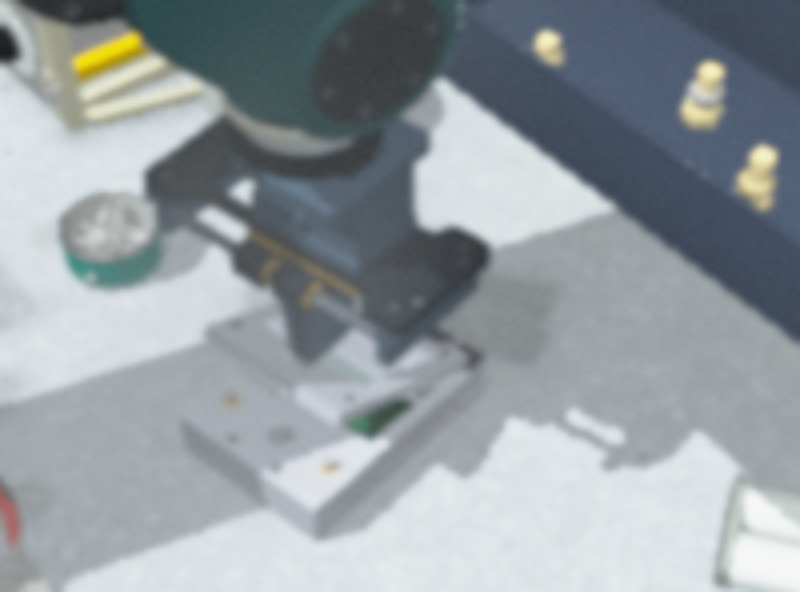

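Call:
apply_moves(
  targets=[
    [0.006, 0, 0.008, 0, 0],
    [0.005, 0, 0.01, 0, 0],
    [0.004, 0, 0.01, 0, 0],
    [0.003, 0, 0.01, 0, 0],
    [0.002, 0, 0.004, 0, 0],
    [0, 0, 0, 0, 0],
  ],
)

```text
t: 4.45
position: [0.535, -0.0169, 0.0523]
orientation: [0.009, -0.101, 0.995, -0.002]
wrist_force: [-2.1, 0.4, 7.8]
width: 0.004
```

```bash
python3 -c "
from h import *
import cv2
to(jig(-.036,0,.056),np.pi/2+.193)
cv2.imwrite('pics/s6.png',cv2.resize(env.grab_frame('scene')[100:260,230:430,::-1],None,fx=4,fy=3.7))"
```

```text
t 4.45 pos [ 0.535  -0.0169  0.0523] yaw(y axis) 1.774 F [-2.1  0.4  7.8] w 0.004 q [-0.07  0.38  2.13 -0.    0.62 -1.85] tilt [ 0.018 -0.002 -1.   ]
tool shift [-0.0016  0.0008 -0.0036] norm 0.004
turn 0.01
```

View pics/s6.png

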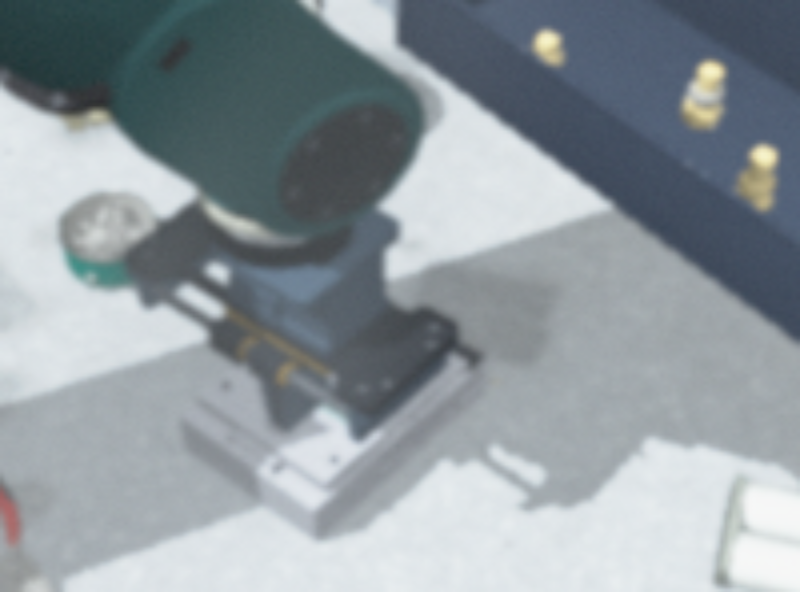

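The lid is down on its plungers (7.8 N at z = 0.052). I'll lift off, then go to the pin.

Call:
apply_moves(
  targets=[
    [0, 0, -0.03, 0, 0],
    [0, 0, -0.045, 0, 0],
    [0, 0, -0.045, 0, 0.5],
    [0, 0, -0.01, 0.01, 0.5],
  ],
)

```text
t: 4.9
position: [0.531, -0.0166, 0.1835]
orientation: [0.005, -0.096, 0.995, -0.001]
wrist_force: [0.6, 0.5, -0.3]
width: 0.154
```

```bash
python3 -c "
from h import *
import cv2
to([.4755,-.2365,.17],np.pi/2+.193)"
```

```text
t 4.9 pos [ 0.531  -0.0166  0.1835] yaw(y axis) 1.764 F [ 0.6  0.5 -0.3] w 0.154 q [-0.07  0.15  2.1  -0.    0.88 -1.84] tilt [ 0.011 -0.001 -1.   ]
tool shift [ 0.0968 -0.2051  0.0132] norm 0.227
turn 0.0
```

Call:
apply_moves(
  targets=[
    [0.019, -0.04, 0, 0, 0.6],
    [0.019, -0.04, 0, 0, 0.6],
    [0.019, -0.04, 0, 0, 0.6],
    [0.019, -0.04, 0, 0, 0.6],
    [0.019, -0.04, 0.01, 0, 0.6],
    [0, 0, 0, 0, 0.6],
  ],
)

```text
t: 5.5
position: [0.476, -0.2379, 0.1737]
orientation: [0.008, -0.098, 0.995, -0.002]
wrist_force: [0.1, 0.0, -0.1]
width: 0.592
```

```bash
python3 -c "
from h import *
import cv2
to([.4755,-.2365,.17],np.pi/2+.193)
m=env.camera_model('wrist');print(m['world_to_cam'].tolist() if hasattr(m['world_to_cam'],'tolist') else m['world_to_cam'])
print(proj('wrist',[[.4755,-.2365,.089],[.4755,-.2365,.049]],m))
cv2.imwrite('pics/w7.png',env.grab_frame('wrist')[:,:,::-1])
cv2.imwrite('pics/s7.png',cv2.resize(env.grab_frame('scene')[150:330,230:430,::-1],None,fx=4,fy=3.3))
"
```

```text
t 5.5 pos [ 0.476  -0.2379  0.1737] yaw(y axis) 1.767 F [ 0.1  0.  -0.1] w 0.592 q [-0.51  0.17  2.1   0.01  0.86 -2.28] tilt [ 0.016 -0.003 -1.   ]
tool shift [0.0003 0.0015 0.0037] norm 0.004
turn 0.004
[[-0.19464611682648195, 0.9808546278091946, -0.00609001721349266, 0.3273688636772275], [-0.9479122089167306, -0.1896976074423437, -0.2558852514649051, 0.4270094975825346], [-0.25214149478215353, -0.04403426888162885, 0.9666879795327364, -0.23889394735490993], [0.0, 0.0, 0.0, 1.0]]
[[319.30680285 200.39375096]
 [319.21124993 189.91008326]]
```

View pics/w7.png

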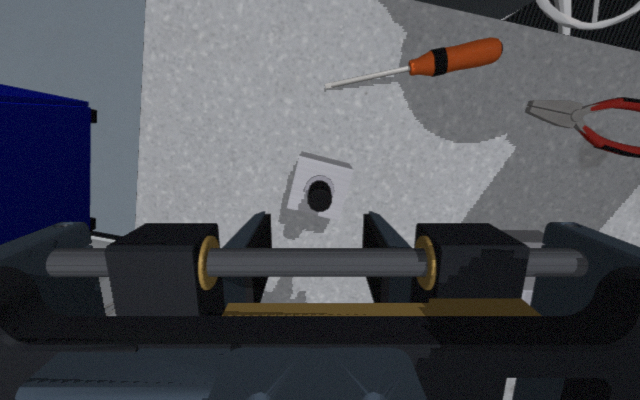

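View pics/s7.png

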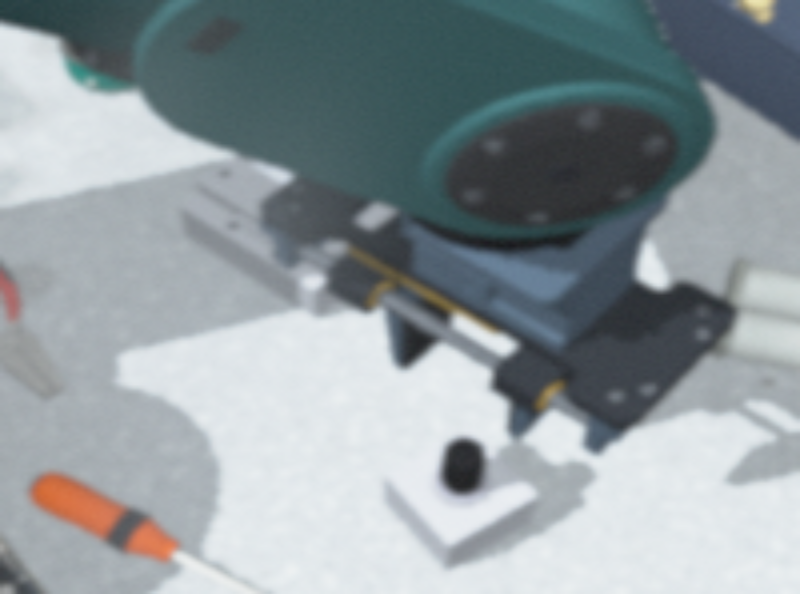

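The wrist view shows the knob centred near (319,195), matching the prediction of (319,195), so the pin position holds. I'll descend and grip.

Call:
apply_moves(
  targets=[
    [0.001, 0.0015, 0.035, 0.004, 0.6],
    [0, 0, 0.035, 0, 0.6],
    [0, 0, 0.03, 0, 0.6],
    [0, 0, 0.012, 0, 0.6],
    [0, 0, 0, 0, 0.6],
  ],
)

```text
t: 6.1
position: [0.4805, -0.2298, 0.0599]
orientation: [0.009, -0.099, 0.995, -0.002]
wrist_force: [-0.5, -0.2, 0.1]
width: 0.598
```

```bash
python3 -c "
from h import *
import cv2
to([.4755,-.2365,.058],np.pi/2+.193)
cv2.imwrite('pics/w8.png',env.grab_frame('wrist')[:,:,::-1])
"
```

```text
t 6.1 pos [ 0.4805 -0.2298  0.0599] yaw(y axis) 1.769 F [-0.5 -0.2  0.1] w 0.598 q [-0.49  0.36  2.13  0.01  0.63 -2.27] tilt [ 0.019 -0.003 -1.   ]
tool shift [ 0.0063 -0.0056  0.0018] norm 0.009
turn 0.005
```

View pics/w8.png

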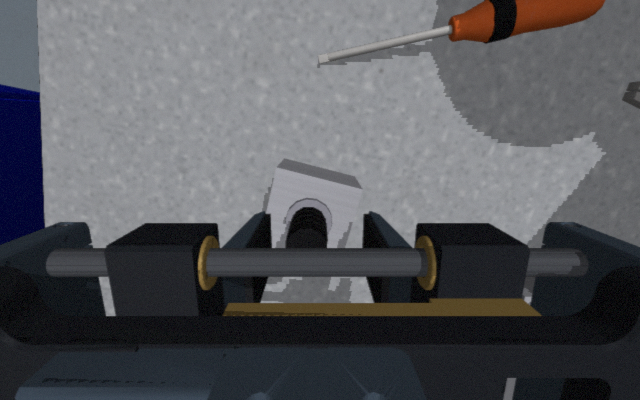

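During the descent the tool drifted about 6 mm sideways: the knob sits at column 308 and the finger centre at 318. I'll correct that and then grip.

Call:
apply_moves(
  targets=[
    [0.006, -0.006, 0.001, 0, 0.6],
    [0, 0, 0, 0, 0.6],
  ],
)

```text
t: 6.35
position: [0.4772, -0.2376, 0.0618]
orientation: [0.011, -0.1, 0.995, -0.003]
wrist_force: [-0.1, 0.1, -0.3]
width: 0.601
```

```bash
python3 -c "
from h import *
to([.4755,-.2365,.058],np.pi/2+.193)
"
```

```text
t 6.35 pos [ 0.4772 -0.2376  0.0618] yaw(y axis) 1.771 F [-0.1  0.1 -0.3] w 0.601 q [-0.51  0.35  2.13  0.01  0.63 -2.29] tilt [ 0.023 -0.005 -1.   ]
tool shift [0.0016 0.0014 0.0038] norm 0.004
turn 0.007
```

Call:
apply_moves(
  targets=[
    [0.001, 0.0012, 0.004, 0.006, 0.6],
    [0, 0, 0, 0, 0.2],
    [0, 0, 0, 0, 0.1],
    [0, 0, 0, 0, 0.1],
    [0, 0, 0, 0, 0.1],
    [0, 0, 0, 0, 0.1],
  ],
  squeeze=40,
)

```text
t: 6.95
position: [0.4772, -0.2376, 0.0601]
orientation: [0.013, -0.096, 0.995, -0.005]
wrist_force: [-0.9, 2.4, 0.2]
width: 0.232
```

```bash
python3 -c "
from h import *
import cv2
to([.4755,-.2365,.058],np.pi/2+.193)
cv2.imwrite('pics/w9.png',env.grab_frame('wrist')[:,:,::-1])
"
```

```text
t 6.95 pos [ 0.4772 -0.2376  0.0601] yaw(y axis) 1.763 F [-0.9  2.4  0.2] w 0.232 q [-0.51  0.36  2.13  0.01  0.63 -2.28] tilt [ 0.026 -0.007 -1.   ]
tool shift [0.0015 0.0014 0.0021] norm 0.003
turn -0.001
```

View pics/w9.png

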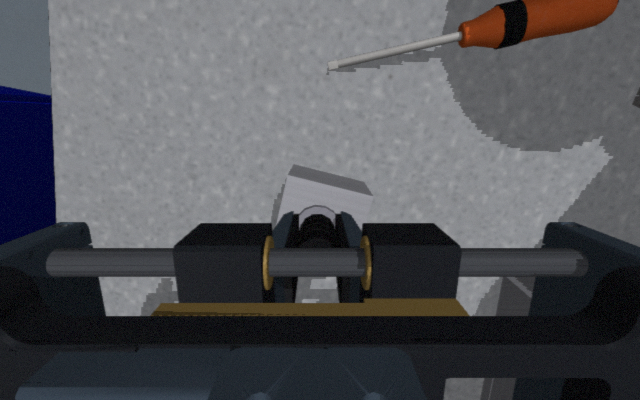

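The pin is gripped (width 0.232, about 21 mm). Lifting.

Call:
apply_moves(
  targets=[
    [0, 0, -0.012, 0, 0.1],
    [0, 0, -0.02, 0, 0.1],
    [0, 0, -0.03, 0, 0.1],
    [0, 0, -0.035, 0, 0.1],
    [0, 0, 0, 0, 0.1],
  ],
)

```text
t: 7.5
position: [0.4741, -0.2366, 0.1624]
orientation: [0.012, -0.096, 0.995, -0.004]
wrist_force: [-0.1, 0.1, -0.8]
width: 0.232
```

```bash
python3 -c "
from h import *
import cv2
to(jig(-.05,0,.155),np.pi/2+.193)
m=env.camera_model('wrist')
f=env.grab_frame('wrist')
cv2.imwrite('pics/w10.png',cv2.resize(f[150:330,230:410,::-1],None,fx=3.3,fy=3.3))
cv2.imwrite('pics/s10.png',cv2.resize(env.grab_frame('scene')[150:330,230:430,::-1],None,fx=4,fy=3.3))
"
```

```text
t 7.5 pos [ 0.4741 -0.2366  0.1624] yaw(y axis) 1.763 F [-0.1  0.1 -0.8] w 0.232 q [-0.51  0.18  2.12  0.01  0.83 -2.28] tilt [ 0.025 -0.006 -1.   ]
tool shift [-0.0891  0.2049  0.0073] norm 0.224
turn -0.001
```

View pics/w10.png

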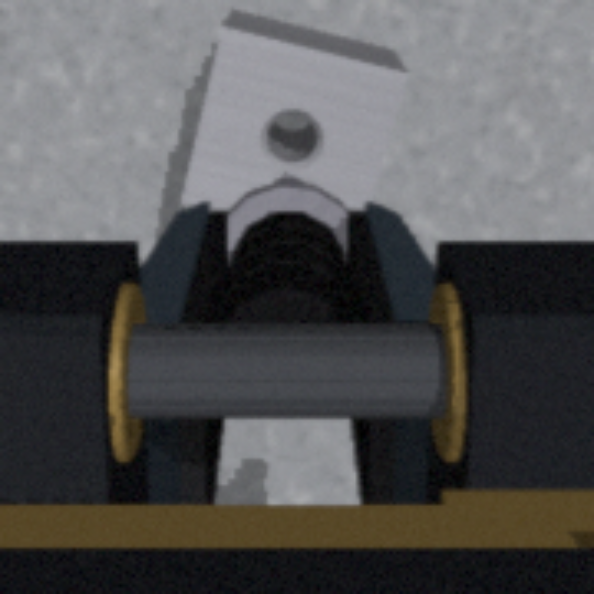

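View pics/s10.png

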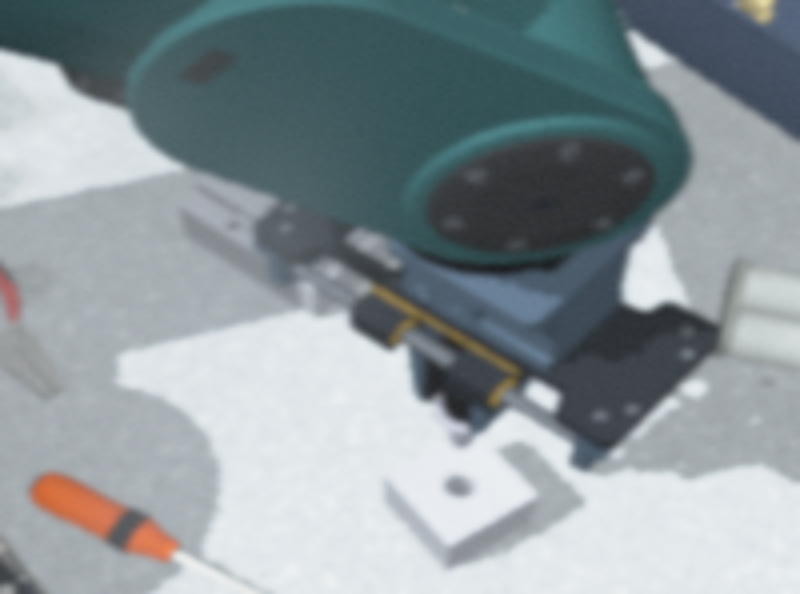

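```bash
python3 -c "
from h import *
s,R=where()
m=env.camera_model('wrist');W=np.array(m['world_to_cam']);print('cam in tool',R.T@(-W[:3,:3].T@W[:3,3]-s['position']))
h=ray('wrist',(318.5,190),.044,m);print('hole',h)
for z in (-.0111,-.0161):
  e=ray('wrist',(317,204.3),s['position'][2]+z,m);print('flange edge in tool',R.T@(e-s['position']))
l=ray('wrist',(230+228/3.3,150+225/3.3),s['position'][2]-.0111,m);r=ray('wrist',(230+347/3.3,150+225/3.3),s['position'][2]-.0111,m)
print(R.T@(l-s['position']),R.T@(r-s['position']))
"
```

```text
t 7.6 pos [ 0.4724 -0.2357  0.1588] yaw(y axis) 1.763 F [-0.1 -0.8 -1.1] w 0.234 q [-0.51  0.18  2.12  0.01  0.82 -2.28] tilt [ 0.021 -0.004 -1.   ]
cam in tool [ 6.62818414e-02 -1.35531408e-04 -1.69557913e-01]
hole [ 0.470408  -0.2354756  0.044    ]
flange edge in tool [ 1.78436503e-02 -3.14190998e-05  1.07502285e-02]
flange edge in tool [ 1.64929802e-02 -2.85159901e-05  1.57780136e-02]
[ 0.00875668 -0.01127981  0.01101652] [0.00879789 0.01134882 0.01084114]
```

The pin hangs straight in the grip and the holder hole is empty. Moving over the lid hole.

Call:
apply_moves(
  targets=[
    [-0.018, 0.041, 0, 0, 0.1],
    [-0.018, 0.041, 0, 0, 0.1],
    [-0.018, 0.041, 0, 0, 0.1],
    [-0.018, 0.041, 0, 0, 0.1],
    [-0.015, 0.038, 0, 0, 0.1],
    [0, 0, 0, 0, 0.1],
    [0, 0, 0, 0, 0.1],
  ],
)

```text
t: 8.3
position: [0.5164, -0.0131, 0.1521]
orientation: [0.005, -0.095, 0.995, -0.002]
wrist_force: [-0.0, -1.0, -1.6]
width: 0.234
```

```bash
cat > look.py <<'E'
from h import *
import cv2,sys,pickle
n=sys.argv[1]
to(jig(-.048,0,.155),np.pi/2+.193)
s=env.state();m=env.camera_model('wrist');f=env.grab_frame('wrist');ff=env.grab_frame('scene')
pickle.dump((s,m),open(n+'.pkl','wb'))
cv2.imwrite(f'pics/w{n}.png',cv2.resize(f[100:280,210:420,::-1],None,fx=3.3,fy=3.3))
cv2.imwrite(f'pics/s{n}.png',cv2.resize(ff[150:250,260:380,::-1],None,fx=6,fy=6,interpolation=cv2.INTER_CUBIC))
print('pred lid hole',((proj('wrist',jig(-.0496,0,.057),m)-[210,100])*3.3).round(1), 'scene',((proj('scene',jig(-.0496,0,.057))-[260,150])*6).round(1))
where()
E
python3 look.py 11
```

```text
t 8.3 pos [ 0.5164 -0.0131  0.1521] yaw(y axis) 1.76 F [-0.  -1.  -1.6] w 0.234 q [-0.07  0.18  2.14 -0.    0.82 -1.83] tilt [ 0.011 -0.003 -1.   ]
tool shift [-0.007  -0.0065 -0.0028] norm 0.01
turn -0.003
pred lid hole [[331.1 342.6]] scene [[237.5 380.1]]
t 8.4 pos [ 0.5165 -0.0141  0.1524] yaw(y axis) 1.759 F [-0.6 -1.2 -0.6] w 0.231 q [-0.07  0.18  2.14 -0.    0.82 -1.83] tilt [ 0.011 -0.003 -1.   ]
```

View pics/w11.png

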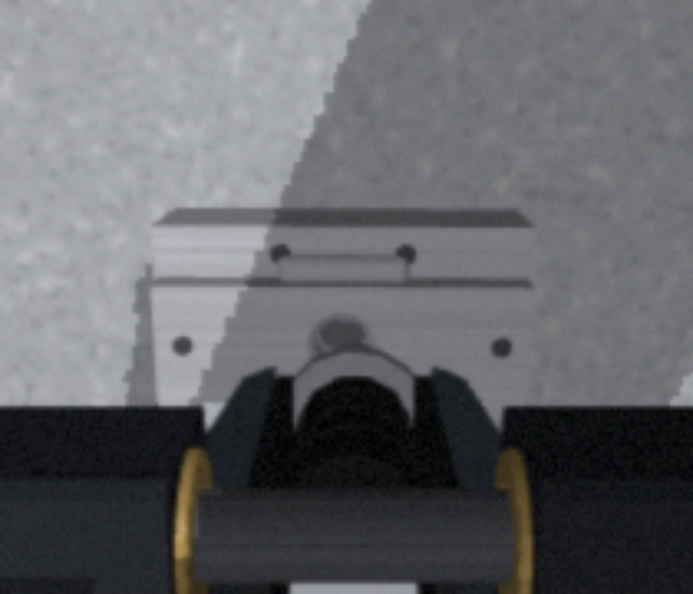

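View pics/s11.png

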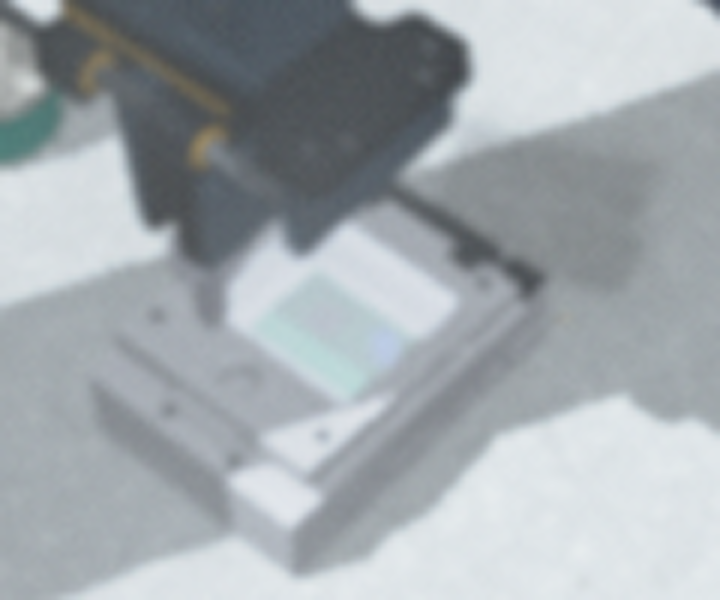

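```bash
python3 -c "
from h import *
import pickle
s,m=pickle.load(open('11.pkl','rb'));o=s['orientation'];R=Rn.from_quat([o[1],o[2],o[3],o[0]]).as_matrix();p=s['position']
print(p)
for off in (0,.002,.004):
  t=p+R[:,0]*off; t[2]=p[2]-.0561; print(off,((proj('scene',t)-[260,150])*6).round(1))
h=ray('wrist',(210+341/3.3,100+337/3.3),.057,m);print('hole wrist',h,'tool',R.T@(h-p))
print('hole scene',ray('scene',(260+240/6,150+378/6),.057),'fit',jig(-.0496,0,.057))
for c in((182,345),(501,347)): print(ray('wrist',(210+c[0]/3.3,100+c[1]/3.3),.057,m))
for c in((158,315),(321,436)): print('scene',ray('scene',(260+c[0]/6,150+c[1]/6),.057))
"
```

```text
[ 0.5164198  -0.01305174  0.15211746]
0 [[210.7 318.6]]
0.002 [[207.  321.8]]
0.004 [[203.4 325. ]]
hole wrist [ 0.52084798 -0.01603658  0.057     ] tool [-0.00280549 -0.00331432  0.09516824]
hole scene [ 0.52428362 -0.01821909  0.057     ] fit [ 0.52292091 -0.01841348  0.057     ]
[ 0.5313952 -0.0587153  0.057    ]
[0.51531508 0.02781429 0.057     ]
scene [0.51694108 0.02712556 0.057     ]
scene [ 0.53243067 -0.05958927  0.057     ]
```

The wrist view shows the lid hole at crop (342,337), a few mm from under the pin. Wrist and scene put it at about (0.523, -0.017). I'll shift over it and lower part way.

Call:
apply_moves(
  targets=[
    [-0.008, -0.004, 0.005, 0, 0.1],
    [0, 0, 0.01, 0, 0.1],
    [0, 0, 0.005, 0, 0.1],
    [0, 0, 0, 0, 0.1],
  ],
)

```text
t: 8.8
position: [0.5255, -0.0198, 0.1298]
orientation: [0.005, -0.092, 0.996, -0.002]
wrist_force: [-0.1, 0.1, -1.4]
width: 0.233
```

```bash
python3 look.py 12
```

```text
t 8.8 pos [ 0.5255 -0.0198  0.1298] yaw(y axis) 1.754 F [-0.1  0.1 -1.4] w 0.233 q [-0.08  0.23  2.13 -0.    0.78 -1.83] tilt [ 0.01  -0.003 -1.   ]
tool shift [ 0.0004  0.0018 -0.0252] norm 0.025
turn -0.01
pred lid hole [[361.9 337.2]] scene [[237.5 380.1]]
t 8.9 pos [ 0.5257 -0.0196  0.1305] yaw(y axis) 1.755 F [ 0.6  0.  -2.1] w 0.232 q [-0.08  0.23  2.13 -0.    0.78 -1.83] tilt [ 0.011 -0.003 -1.   ]
```

View pics/w12.png

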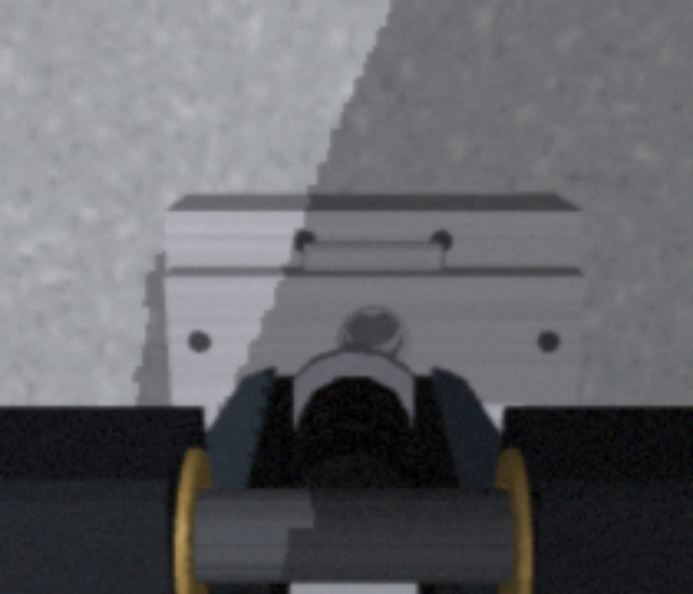

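View pics/s12.png

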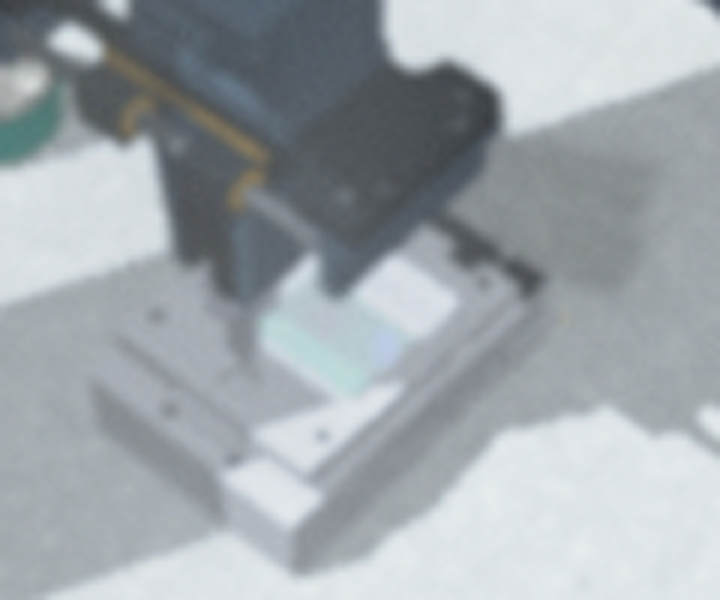

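```bash
python3 -c "
from h import *
import pickle,cv2
s,m=pickle.load(open('12.pkl','rb'));o=s['orientation'];R=Rn.from_quat([o[1],o[2],o[3],o[0]]).as_matrix();p=s['position']
print(p)
f=lambda t:((proj('scene',t)-[275,190])*12).round(0).tolist()
for a,b in((0,0),(.002,0),(.004,0),(.002,.002)):
  t=p+R[:,0]*a+R[:,1]*b; t[2]=p[2]-.0561; u=t.copy();u[2]=.057; print(a,b,'tip',f(t),'dropped',f(u))
h=ray('wrist',(210+374/3.3,100+332/3.3),.057,m);print('hole wrist',h,'tool',R.T@(h-p),'-> scene',f(h))
im=env.grab_frame('scene')
cv2.imwrite('pics/s13.png',cv2.resize(im[190:235,275:330,::-1],None,fx=12,fy=12,interpolation=cv2.INTER_CUBIC))
"
```

```text
[ 0.52551217 -0.01984904  0.12983108]
0 0 tip [[306.0, 227.0]] dropped [[310.0, 278.0]]
0.002 0 tip [[299.0, 233.0]] dropped [[303.0, 284.0]]
0.004 0 tip [[292.0, 239.0]] dropped [[296.0, 291.0]]
0.002 0.002 tip [[292.0, 228.0]] dropped [[296.0, 279.0]]
hole wrist [ 0.5210211  -0.01566176  0.057     ] tool [0.00434836 0.00527396 0.07276913] -> scene [[279.0, 276.0]]
```

View pics/s13.png

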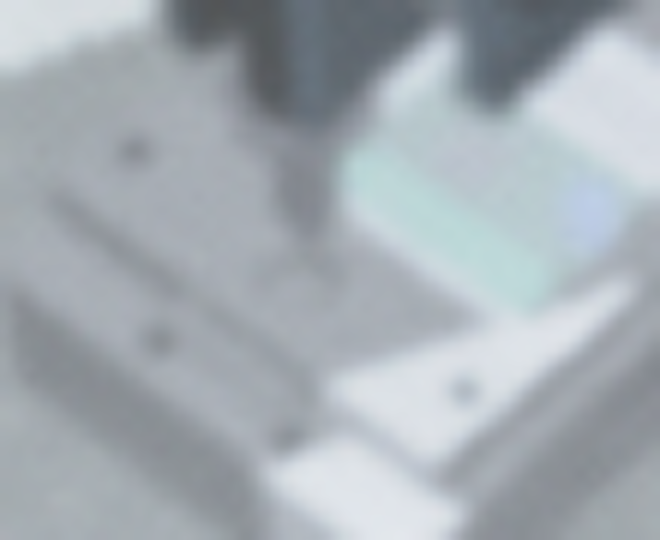

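In the wrist view the hole is 20 crop-px right of the pin. The scene view gives the same answer, about +5 mm in tool y. Correcting.

Call:
apply_moves(
  targets=[
    [0, 0.005, 0, 0.005, 0.1],
    [0, 0, 0, 0.003, 0.1],
    [0, 0, 0, 0, 0.1],
  ],
)

```text
t: 9.25
position: [0.5252, -0.0141, 0.1315]
orientation: [0.006, -0.088, 0.996, -0.002]
wrist_force: [-1.3, -0.3, -1.5]
width: 0.229
```

```bash
python3 look.py 14; python3 - <<'E'
import cv2
i=cv2.imread('pics/s14.png')[200:500,60:420];cv2.imwrite('pics/s14b.png',cv2.resize(i,None,fx=2,fy=2))
E
```

```text
t 9.25 pos [ 0.5252 -0.0141  0.1315] yaw(y axis) 1.746 F [-1.3 -0.3 -1.5] w 0.229 q [-0.07  0.22  2.13 -0.    0.78 -1.81] tilt [ 0.013 -0.003 -1.   ]
tool shift [ 0.0011 -0.004  -0.0235] norm 0.024
turn -0.018
pred lid hole [[339.2 332.2]] scene [[237.5 380.1]]
t 9.35 pos [ 0.5251 -0.0142  0.1315] yaw(y axis) 1.746 F [ 0.5 -0.1 -1.5] w 0.234 q [-0.07  0.22  2.13 -0.    0.78 -1.81] tilt [ 0.012 -0.003 -1.   ]
```

View pics/w14.png

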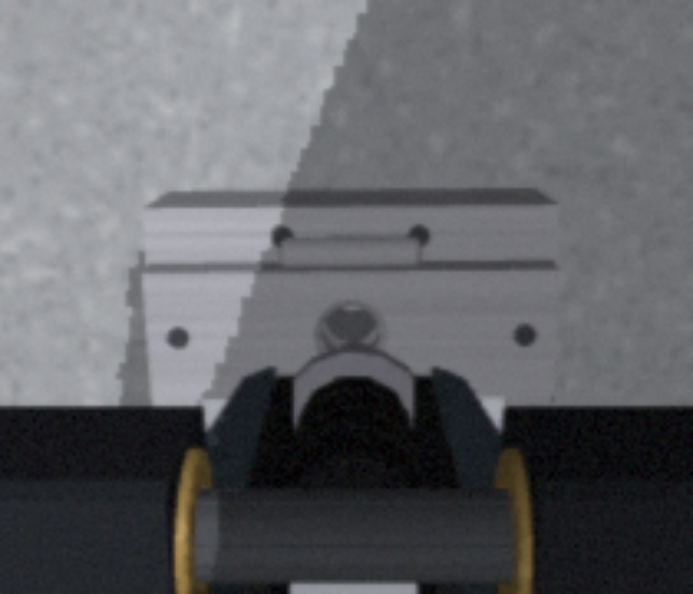

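View pics/s14b.png

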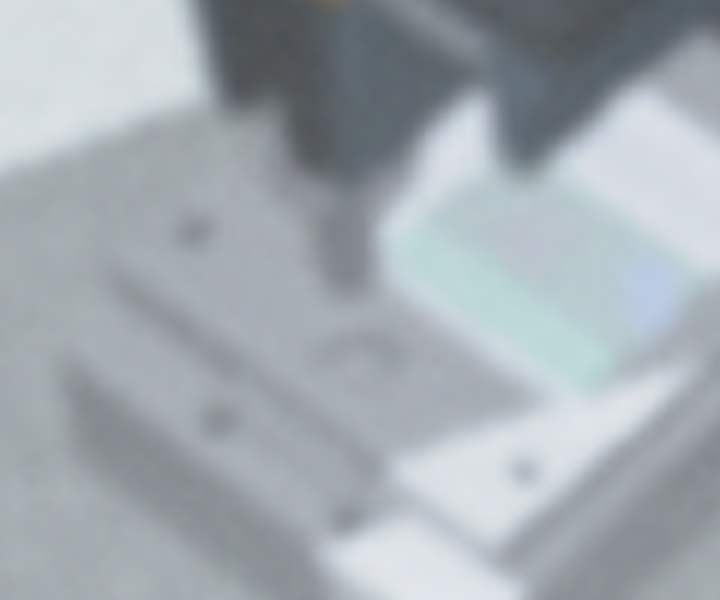

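Wrist and scene both show the pin over the hole to about 1 mm. I'll descend in small steps and check for drift.

Call:
apply_moves(
  targets=[
    [0, -0.001, 0.004, 0, 0.1],
    [0, 0, 0.005, 0, 0.1],
    [0, 0, 0.002, 0, 0.1],
    [0, 0, 0, 0, 0.1],
  ],
)

```text
t: 9.75
position: [0.5254, -0.0153, 0.1194]
orientation: [0.006, -0.088, 0.996, -0.002]
wrist_force: [-0.2, 0.0, -1.5]
width: 0.234
```

```bash
python3 -c "
from h import *
to([.525,-.0152,.0671])"
```

```text
t 9.75 pos [ 0.5254 -0.0153  0.1194] yaw(y axis) 1.746 F [-0.2  0.  -1.5] w 0.234 q [-0.07  0.24  2.13 -0.    0.75 -1.82] tilt [ 0.013 -0.003 -1.   ]
tool shift [0.001  0.0005 0.0523] norm 0.052
```

Good: no drift, with the tip at about z = 0.063. Continuing into the hole mouth.

Call:
apply_moves(
  targets=[
    [0, 0, 0.005, 0, 0.1],
    [0, 0, 0.005, 0, 0.1],
    [0, 0, 0, 0, 0.1],
  ],
)

```text
t: 10.05
position: [0.5255, -0.0154, 0.1084]
orientation: [0.006, -0.088, 0.996, -0.002]
wrist_force: [0.3, -0.1, -0.5]
width: 0.231
```

```bash
python3 look.py 15; python3 - <<'E'
import cv2
i=cv2.imread('pics/s15.png')[200:500,60:420];cv2.imwrite('pics/s15b.png',cv2.resize(i,None,fx=2,fy=2))
E
```

```text
t 10.05 pos [ 0.5255 -0.0154  0.1084] yaw(y axis) 1.746 F [ 0.3 -0.1 -0.5] w 0.231 q [-0.07  0.26  2.13 -0.    0.73 -1.82] tilt [ 0.012 -0.003 -1.   ]
tool shift [ 0.0009 -0.0028 -0.0466] norm 0.047
turn -0.018
pred lid hole [[343.2 357.8]] scene [[237.5 380.1]]
t 10.15 pos [ 0.5258 -0.0154  0.109 ] yaw(y axis) 1.746 F [ 0.9  0.6 -1.2] w 0.233 q [-0.07  0.26  2.13 -0.    0.73 -1.82] tilt [ 0.013 -0.003 -1.   ]
```

View pics/s15b.png

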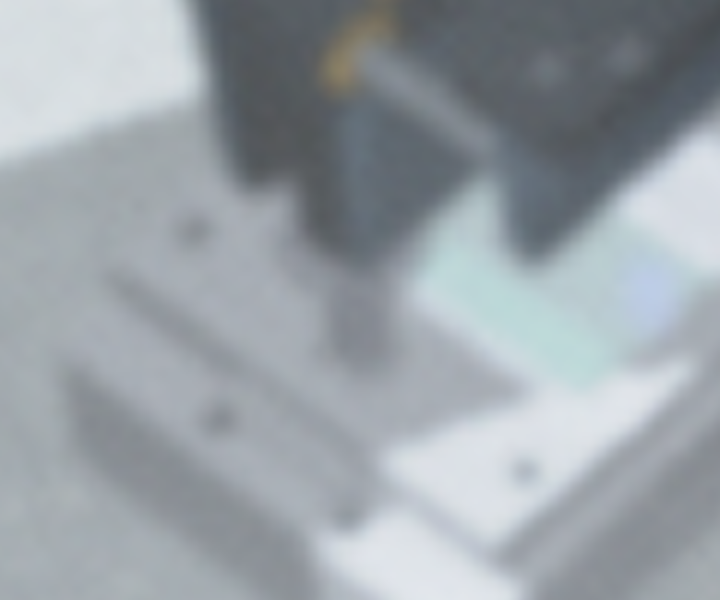

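View pics/w15.png

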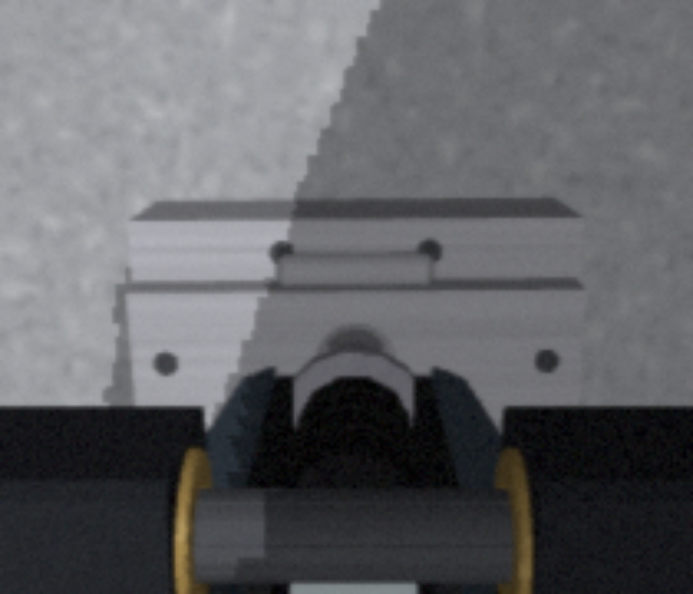

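The tip is in the lid hole with no contact force. Continuing down.

Call:
apply_moves(
  targets=[
    [0, 0, 0.005, 0, 0.1],
    [0, 0, 0.005, 0, 0.1],
    [0, 0, 0, 0, 0.1],
  ],
)

```text
t: 10.45
position: [0.526, -0.0154, 0.0984]
orientation: [0.006, -0.088, 0.996, -0.002]
wrist_force: [-0.3, 0.4, -0.9]
width: 0.235
```

```bash
python3 -c "
from h import *
to([.525,-.0152,.0671])"
```

```text
t 10.45 pos [ 0.526  -0.0154  0.0984] yaw(y axis) 1.746 F [-0.3  0.4 -0.9] w 0.235 q [-0.07  0.28  2.14 -0.    0.71 -1.82] tilt [ 0.013 -0.003 -1.   ]
tool shift [0.0013 0.0005 0.0313] norm 0.031
```

Call:
apply_moves(
  targets=[
    [0.001, 0, 0.004, 0, 0.1],
    [0, 0, 0.005, 0, 0.1],
    [0, 0, 0, 0, 0.1],
  ],
)

```text
t: 10.75
position: [0.5251, -0.0156, 0.0885]
orientation: [0.006, -0.088, 0.996, -0.002]
wrist_force: [0.3, -0.8, -1.3]
width: 0.229
```

```bash
python3 -c "
from h import *
to([.525,-.0152,.0671])"
```

```text
t 10.75 pos [ 0.5251 -0.0156  0.0885] yaw(y axis) 1.746 F [ 0.3 -0.8 -1.3] w 0.229 q [-0.07  0.3   2.14 -0.    0.69 -1.82] tilt [ 0.013 -0.003 -1.   ]
tool shift [0.0002 0.0006 0.0214] norm 0.021
```

The tip is inside the base hole (z about 0.032) with no side force. Continuing.

Call:
apply_moves(
  targets=[
    [0, 0, 0.005, 0, 0.1],
    [0, 0, 0.005, 0, 0.1],
    [0, 0, 0, 0, 0.1],
  ],
)

```text
t: 11.05
position: [0.5253, -0.0157, 0.0776]
orientation: [0.007, -0.088, 0.996, -0.002]
wrist_force: [-0.9, -0.6, -2.5]
width: 0.231
```

```bash
python3 -c "
from h import *
to([.525,-.0152,.0671])"
```

```text
t 11.05 pos [ 0.5253 -0.0157  0.0776] yaw(y axis) 1.746 F [-0.9 -0.6 -2.5] w 0.231 q [-0.07  0.32  2.14 -0.    0.67 -1.82] tilt [ 0.013 -0.003 -1.   ]
tool shift [0.0003 0.0006 0.0105] norm 0.01
```

Call:
apply_moves(
  targets=[
    [0, 0, 0.003, 0, 0.1],
    [0, 0, 0.003, 0, 0.1],
    [0, 0, 0.003, 0, 0.1],
  ],
  squeeze=50,
)

```text
t: 11.35
position: [0.5254, -0.0157, 0.0684]
orientation: [0.006, -0.088, 0.996, -0.002]
wrist_force: [-4.6, -0.6, 8.3]
width: 0.233
```

```bash
python3 -c "
from h import *
to([.525,-.0152,.0671])"
```

```text
t 11.35 pos [ 0.5254 -0.0157  0.0684] yaw(y axis) 1.746 F [-4.6 -0.6  8.3] w 0.233 q [-0.07  0.34  2.14 -0.    0.65 -1.82] tilt [ 0.013 -0.003 -1.   ]
tool shift [0.0003 0.0006 0.0012] norm 0.001
```

Call:
apply_moves(
  targets=[
    [0, 0, 0.002, 0, 0.1],
    [0, 0, 0.002, 0, 0.1],
    [0, 0, 0.002, 0, 0.1],
  ],
)

```text
t: 11.65
position: [0.5259, -0.0157, 0.0661]
orientation: [0.005, -0.088, 0.996, -0.002]
wrist_force: [-24.4, 3.4, 61.6]
width: 0.232
```

```bash
python3 -c "
from h import *
to([.525,-.0152,.0671])"
```

```text
t 11.65 pos [ 0.5259 -0.0157  0.0661] yaw(y axis) 1.746 F [-24.4   3.4  61.6] w 0.232 q [-0.07  0.34  2.14 -0.    0.65 -1.82] tilt [ 0.01  -0.003 -1.   ]
tool shift [ 0.0008  0.0006 -0.001 ] norm 0.001
```

Hard stop reached: 61 N at z = 0.066. That is harder than needed, so I'll ease back to a gentle hold.

Call:
apply_moves(
  targets=[
    [0.0005, 0, -0.0004, 0, 0.1],
  ],
)

```text
t: 11.75
position: [0.5256, -0.0157, 0.0675]
orientation: [0.005, -0.088, 0.996, -0.002]
wrist_force: [-2.1, 1.5, 3.7]
width: 0.231
```

```bash
python3 -c "
from h import *
to([.525,-.0152,.0671])"
```

```text
t 11.75 pos [ 0.5256 -0.0157  0.0675] yaw(y axis) 1.746 F [-2.1  1.5  3.7] w 0.231 q [-0.07  0.34  2.14 -0.    0.65 -1.82] tilt [ 0.01  -0.003 -1.   ]
tool shift [0.0005 0.0006 0.0004] norm 0.001
```

Call:
apply_moves(
  targets=[
    [0.0005, 0, 0.0012, 0, 0.1],
  ],
)

```text
t: 11.85
position: [0.5254, -0.0157, 0.067]
orientation: [0.005, -0.088, 0.996, -0.002]
wrist_force: [-2.2, 0.9, 8.6]
width: 0.225
```

```bash
python3 -c "
from h import *
to([.525,-.0152,.0671])
for i in range(4): env.grab_frame('top');where()"
```

```text
t 11.85 pos [ 0.5254 -0.0157  0.067 ] yaw(y axis) 1.746 F [-2.2  0.9  8.6] w 0.225 q [-0.07  0.34  2.14 -0.    0.65 -1.82] tilt [ 0.011 -0.003 -1.   ]
tool shift [ 0.0003  0.0006 -0.0001] norm 0.001
t 11.9 pos [ 0.5255 -0.0157  0.0669] yaw(y axis) 1.746 F [-3.5  2.  13.5] w 0.228 q [-0.07  0.34  2.14 -0.    0.65 -1.82] tilt [ 0.011 -0.003 -1.   ]
t 11.95 pos [ 0.5255 -0.0157  0.0669] yaw(y axis) 1.746 F [-4.5  1.6 13.9] w 0.231 q [-0.07  0.34  2.14 -0.    0.65 -1.82] tilt [ 0.011 -0.003 -1.   ]
t 12.0 pos [ 0.5255 -0.0157  0.0669] yaw(y axis) 1.746 F [-4.1  1.  14.7] w 0.228 q [-0.07  0.34  2.14 -0.    0.65 -1.82] tilt [ 0.011 -0.003 -1.   ]
t 12.05 pos [ 0.5255 -0.0157  0.0669] yaw(y axis) 1.746 F [-4.9  1.7 13.7] w 0.231 q [-0.07  0.34  2.14 -0.    0.65 -1.82] tilt [ 0.011 -0.003 -1.   ]
```

Call:
apply_moves(
  targets=[
    [0, 0, 0.0017, 0, 0.1],
  ],
)

```text
t: 12.15
position: [0.5258, -0.0157, 0.0663]
orientation: [0.005, -0.088, 0.996, -0.002]
wrist_force: [-16.5, 0.9, 47.3]
width: 0.232
```

```bash
python3 -c "
from h import *
import cv2
f=env.grab_frame('scene');w=env.grab_frame('wrist');where();env.grab_frame('top');where()
cv2.imwrite('pics/s16.png',cv2.resize(f[150:250,260:380,::-1],None,fx=6,fy=6,interpolation=cv2.INTER_CUBIC))
cv2.imwrite('pics/s16f.png',f[:,:,::-1])
cv2.imwrite('pics/w16.png',w[:,:,::-1])
"
```

```text
t 12.25 pos [ 0.5257 -0.0157  0.0665] yaw(y axis) 1.747 F [-13.6   0.9  34. ] w 0.232 q [-0.07  0.34  2.14 -0.    0.65 -1.82] tilt [ 0.01  -0.003 -1.   ]
t 12.3 pos [ 0.5257 -0.0157  0.0665] yaw(y axis) 1.747 F [-13.    1.7  34. ] w 0.229 q [-0.07  0.34  2.14 -0.    0.65 -1.82] tilt [ 0.01  -0.003 -1.   ]
```

View pics/s16.png

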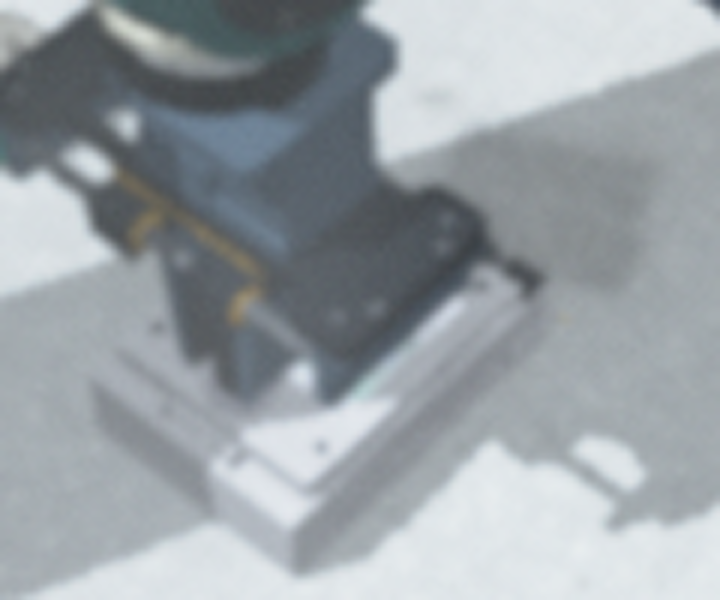

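View pics/w16.png

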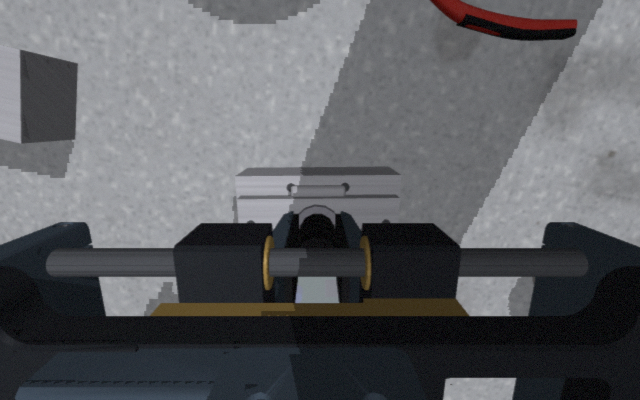

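View pics/s16f.png

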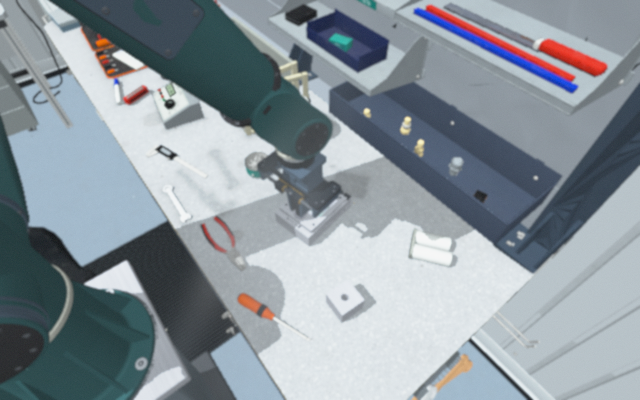

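The lid sits flush, the flange is on it and the bystanders have not moved. I'll ease from 34 N to about 20 N.

Call:
apply_moves(
  targets=[
    [0.0002, 0, 0.0005, 0, 0.1],
  ],
)

```text
t: 12.4
position: [0.5256, -0.0157, 0.0669]
orientation: [0.005, -0.088, 0.996, -0.002]
wrist_force: [-6.0, 0.8, 11.8]
width: 0.231
```

```bash
python3 -c "
from h import *
for i in range(5): env.grab_frame('top');where()"
```

```text
t 12.45 pos [ 0.5256 -0.0157  0.0668] yaw(y axis) 1.747 F [-7.4  0.2 18.3] w 0.232 q [-0.07  0.34  2.14 -0.    0.65 -1.82] tilt [ 0.01  -0.003 -1.   ]
t 12.5 pos [ 0.5256 -0.0157  0.0668] yaw(y axis) 1.746 F [-8.2  1.1 21. ] w 0.232 q [-0.07  0.34  2.14 -0.    0.65 -1.82] tilt [ 0.01  -0.003 -1.   ]
t 12.55 pos [ 0.5256 -0.0157  0.0668] yaw(y axis) 1.746 F [-8.2  0.5 20. ] w 0.231 q [-0.07  0.34  2.14 -0.    0.65 -1.82] tilt [ 0.01  -0.003 -1.   ]
t 12.6 pos [ 0.5256 -0.0157  0.0668] yaw(y axis) 1.747 F [-8.4  0.5 21.3] w 0.232 q [-0.07  0.34  2.14 -0.    0.65 -1.82] tilt [ 0.01  -0.003 -1.   ]
t 12.65 pos [ 0.5257 -0.0157  0.0668] yaw(y axis) 1.747 F [-7.9  1.4 22. ] w 0.235 q [-0.07  0.34  2.14 -0.    0.65 -1.82] tilt [ 0.01  -0.003 -1.   ]
```

The push is steady at about 21 N, well above the 9 N needed, so I'm handing the job in.

```bash
python3 -c "
from bench import env
print(env.job_done())"
```

```text
the job is handed in; nothing more can be done
None
```

I swung the lid down onto its plungers with shut fingers, took the pin from the holder and pushed it through the lid into the base. I then pressed until the lid hit its hard stop and handed the job in at about 12.7 s, with the gripper still on the knob and pressing down.

**Last checks**
- **Push:** it held steady at about 20–22 N, against the 9 N needed to shut the lid.
- **Height:** the gripper tip (TCP) stayed at z = 0.0668 m; I expected 0.067 m with the pin home and the lid shut.
- **Grip:** the opening was about 0.23, which matches the knob, at a 50 N squeeze.
- **Pictures:** the lid looked flush with the flange on it. The holder, sleeve and tools on the bench stood where they were. In that last scene picture the arm hid the funnel and partly covered the screw tin.

**What went wrong or disagreed**
- **Hole position:** the fixed cameras and the wrist camera differed by about 3 mm. I settled it by comparing pin and hole directly in the wrist and scene pictures, and the pin went in with almost no side force.
- **Overshoot at the stop:** the push briefly reached about 62 N through the pin, below the 120 N wrist limit. I eased it to about 4 N, and the lid may have sprung slightly ajar then. I pressed it shut again, touched 47 N, and settled at about 21 N.
- **Side force:** about 8 N along x remained at hand-in.

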